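# Put the pan back on the store-room portion scale and set its dial

### The arm

A 6-joint arm with a two-finger parallel gripper is mounted at the origin on the work surface. World frame = base frame: x ahead of the robot, y to its left, z up, the work surface at z = 0. Lengths are in m, angles in rad, forces in N, time in s.
With the tool pointing down it reaches from about 0.35 to 0.775 m from the base axis. Payload 7.3 kg.
Tool frame: the origin (TCP) lies where the fingers leave the gripper's body, on its centre line; the fingertips stand 66 mm ahead of it and the grasp point (between the pads) lies 47 mm ahead of it (robot.tips_ahead is the distance from the TCP to the fingertips, in m); z points along the fingers, y is the line along which they close (so a half turn about z gives the same grasp; the last joint's range is limited). The gripper opens to 92 mm and grips with 3 to 60 N. Pads are 19 mm wide; open, the fingers measure 130 mm over their backs; the gripper's body (75 mm by 190 mm) begins 47 mm behind the grasp point.
Start: joints at [-1.415, 0.342, 1.524, -0, 1.275, -0.146], TCP at [0.156, -0.501, 0.292] pointing down, gripper open.
Joint ranges: [-2.53, 2.53], [-0.77, 2.02], [0.04, 2.7], [-1, 4.14], [0.28, 2.66], [-3.11, 3.11]. Speed limits (rad/s): [2.57, 2.57, 3.14, 3.14, 3.14, 3.14].

### API

Orientations are given as [roll, pitch, yaw] about the fixed x, y, z axes, in that order (R = Rz(yaw) Ry(pitch) Rx(roll)).
In Python, from cell import robot gives the robot as it stands.
- The arm moves only by the shell command python3 -m inch 'ROWS' [FORCE]. ROWS is a JSON object of lists of equal length, an entry for each row: "travel": the shift along the tool's x, y, z in mm, a list of three; "turn": the turn about the tool's z in units of 5 degrees (1.0 is 5 degrees); "claw": the closure, from -1 (fully open) to 1 (shut). A call has 1 to 12 rows; each row is the pose to reach, as a shift and turn from the pose commanded when the call began, along the tool's axes at that moment; what a row does not reach only later rows make up. A row lasts 1/10 s, in which the tool goes at most 50 mm and 8.59 degrees, less where a joint would pass 70% of its speed; a pose out of reach is approached as far as the arm can. A call with a gripper value outside its range is refused whole. The fingers move at their own pace and stop on an object; FORCE is the grip in N (left out, the last holds). Time passes only in rows, so rows that repeat a pose let the fingers close. It gives the time, the measured TCP pose, the force, the opening and the grip force at its end, in the units of the state.
- robot.observe(): the state, without advancing time (a new reading comes with each control period).
- robot.read_camera(name): name is "side" or "top"; returns a dict with "pixels" (420x560x3 uint8, red, green, blue), "fx", "fy", "cx", "cy" (pixels), "k1" (the pictures are not rectified: a ray, as slopes to the right and down, at radius r is drawn at 1 + k1 r^2 times it, then the intrinsics apply), "cam_to_world" (4x4, takes a point from camera to world coordinates). Camera axes: x right, y down, z forward; pixel columns grow to the right and rows downward; lengths in m; the calibration is good to about 2 mm. A picture is of the moment at which its call begins. There is no depth.
- robot.hand_in(): hands the job in; it is judged then, once.
The state is a dict: "time": time; "qpos": joint angles; "qvel": joint speeds; "joint_efforts": joint torques, N m; "tool_pos": TCP position; "tool_rot": TCP orientation; "contact_force": force on the tool from outside, world axes, zero at the start; "torque": the same for the moment, N m; "opening": finger opening in m; "grip_force": force on a finger pad.
Only numpy, scipy, OpenCV 4.12 (cv2) and the standard library are available. Lean on these libraries where they do the work, as an engineer would, in place of code of your own. Each camera call takes 0.05 s, during which the arm holds its last target. There are 200 camera calls.

### The job

Put the steel weighing pan back on the portion scale so that each of its three ball feet is fully home in its own seat (the lone foot in the cone), lowering it gently. Then turn the dial on the sloping panel at the scale's right side so that its white pointer stands on the long, broad mark. Leave the jars, the can and the bottle standing where they are.

Things in the scene. Friction and masses are not known exactly. Their poses are not given: they have to be found in the camera images.
- scale: White bench portion scale, fixed. Origin on the table under the centre of the pan's place; x points to the cone seat, away from the side the dial panel faces, y to the left, z up. Flat housing top 55 mm above the table, reaching 120 mm to +x, 85 mm to -x, 100 mm to either side. On it stand three steel seats: cone cup at (85, 0) mm, V groove at (-55, 68) mm, flat pad at (-55, -68) mm; cup and groove are 17 mm high, the pad 6 mm.
- seat_cone (a point): Where the centre of the lone ball foot lies when home in the cone cup (69 mm above the table). The cup is 24 mm wide at the mouth, its wall 35 degrees from vertical; the mouth is 3 mm above this point.
- seat_groove (a point): Where the centre of the left ball foot lies when home in the V groove (69 mm above the table). The groove is 24 mm wide at the top and 34 mm long, its walls 35 degrees from vertical, and points towards the cone.
- seat_flat (a point): Where the centre of the right ball foot lies when home on the flat steel pad, a disc of 28 mm diameter (69 mm above the table).
- pan_grip (a point): Centre of the raised black carrying bar of the loose steel pan (about 0.35 kg); the place to grasp it. Axes are the pan's: x along the bar towards the lone foot, y across it to the left, z up. Bar 84 mm long, 14 mm thick, 16 mm high, on two thin posts 34 mm either side of its centre. When home, the pan's axes are those of the scale and this point is 130 mm above the table, over the scale's origin.
- pan_disc (a point): Centre of the top of the pan's disc, straight below the bar: 42 mm below pan_grip and 27 mm above the underside of the feet. The disc is 144 mm across and 5 mm thick, with three lugs reaching to 100 mm from the centre, a ball foot under each. Same axes as pan_grip.
- foot_lone (a point): Centre of the lone ball foot (ball diameter 16 mm), at (85, 0, -61) mm from pan_grip in the pan's axes; goes in the cone. A dark screw head on the lug marks each foot from above.
- foot_left (a point): Centre of the left ball foot, at (-55, 68, -61) mm from pan_grip; goes in the groove.
- foot_right (a point): Centre of the right ball foot, at (-55, -68, -61) mm from pan_grip; goes on the flat pad.
- panel_mid (a point): Middle of the sloping dial panel's face, where the dial's axis meets it, same axes as dial_grip. The panel is 130 mm wide and slopes 35 degrees from the horizontal; bottom edge 22 mm and top edge 79 mm above the table, at x = -75 and 7 mm from the scale's origin; its middle is at y = -165 mm, in a pod on the scale's right side.
- long_mark (a point): Middle of the long, broad mark (13 by 5 mm, black) on the panel, 38 mm from the dial's axis; same axes as dial_grip.
- dial_grip (a point): Point to grip the dial: on its axis, 33 mm out from the panel. Axes are the panel's and do not turn with the dial: z out of the panel along the dial's axis (35 degrees from vertical, leaning towards the -x of the scale), x up the slope, y to the left. Black skirt 54 mm across, its face 9 mm out from the panel; on it an upright bar 44 mm long, 14 mm thick, from 9 to 43 mm out.
- dial (a joint): Dial angle, rad: 0 when the white pointer, at one end of the bar, points up the slope (panel x); grows clockwise seen from outside. The bar lies along the pointer. Small marks every 20 degrees from -100 to +100; the long, broad mark is at +60 degrees (1.047 rad). Stops at -1.8 and 1.8; stays where it is left; turning takes about 0.03 N m.
- bottle_mid (a point): Middle of an amber bottle, 68 mm diameter, 160 mm tall, upright.
- jar_mid (a point): Middle of a glass jar, 64 mm diameter, 80 mm tall, upright.
- can_mid (a point): Middle of a can, 74 mm diameter, 95 mm tall, upright.
- squat_mid (a point): Middle of a squat jar, 84 mm diameter, 65 mm tall, upright.
There are look-alikes about, which are no part of the job. Leave any yellow look-alike of the part that bears pan_grip alone.

How it is judged:
By the outcome, as a careful person would: the job done as asked, in the order asked, and still so for the second after the job is handed in, with the robot touching nothing.
It also fails if it takes over 54 s, if anything falls off the work surface, if the arm or the gripper's body presses on something with over 40 N, if the wrist force passes 120 N, or if a joint passes its speed limit or range.

## Working session

There is one attempt and no reset: what is moved stays moved. The work goes in short steps, Python scripts to look and compute and a shell command to move; the robot and the scene stay as the last step left them, time stands still between calls to the robot, and variables do not carry over. Pictures are saved under pics/ and viewed, at most 10 in all, crops included, and the job is handed in when it is done.

```bash
ls; mkdir -p pics
cat > h.py <<'E'
import numpy as np, cv2
from cell import robot
def shot(n):
    c=robot.read_camera(n); cv2.imwrite(f'pics/{n}_{robot.observe()["time"]:.2f}.png',c['pixels'][:,:,::-1]); return c
def ray(c,u,v):
    xd=np.array([(u-c['cx'])/c['fx'],(v-c['cy'])/c['fy']]); x=xd.copy()
    for _ in range(20): x=xd/(1+c['k1']*(x@x))
    T=np.array(c['cam_to_world']); return T[:3,3],T[:3,:3]@np.array([x[0],x[1],1])
def onz(c,u,v,z):
    o,d=ray(c,u,v); return o+d*(z-o[2])/d[2]
def proj(c,p):
    T=np.array(c['cam_to_world']); q=T[:3,:3].T@(np.array(p)-T[:3,3]); x=q[:2]/q[2]; x=x*(1+c['k1']*(x@x))
    return x[0]*c['fx']+c['cx'],x[1]*c['fy']+c['cy']
E
python3 - <<'E'
from h import *
a=shot('top');b=shot('side')
for c in(a,b): print(np.round(c['cam_to_world'],3).tolist(),c['fx'],c['cx'],c['cy'],c['k1'])
cv2.imwrite('pics/t0.png',a['pixels'][:,:,::-1]);cv2.imwrite('pics/s0.png',b['pixels'][:,:,::-1])
E
```

```text
pics
[[0.031, -0.995, 0.093, 0.345], [-0.999, -0.031, -0.006, 0.074], [0.009, -0.093, -0.996, 1.483], [0.0, 0.0, 0.0, 1.0]] 471.83736808125855 275.9062005904538 210.8059528372795 -0.03058463686392072
[[-0.779, -0.439, 0.449, -0.145], [-0.628, 0.538, -0.562, 0.873], [0.005, -0.72, -0.694, 1.069], [0.0, 0.0, 0.0, 1.0]] 501.7465198812418 286.2546677775924 211.38100875839734 0.041209162168344346
```

View pics/t0.png

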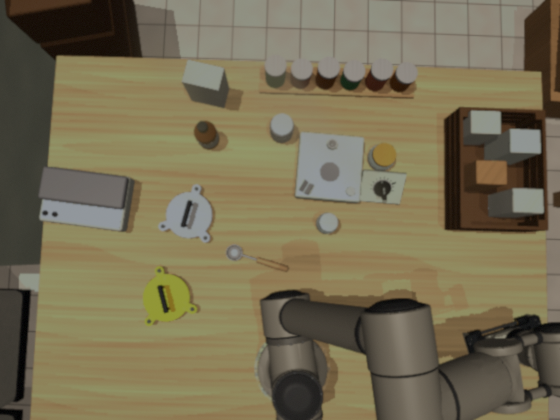

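View pics/s0.png

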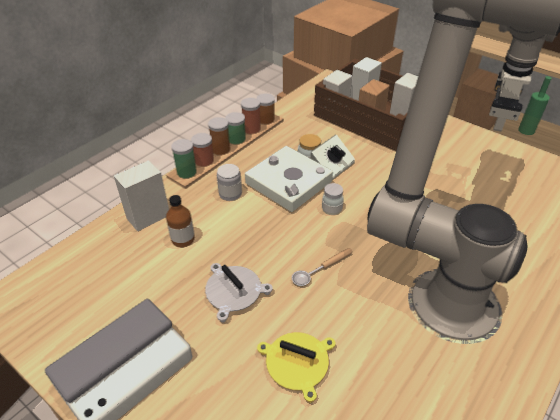

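The top view shows two candidates: the steel pan at top (189,215) / side (233,288), and the yellow look-alike at top (166,298) / side (297,360). I choose the steel one. The scale is at top (330,168) and the dial at (383,188). I'll check the choice in a close crop.

Run:
```python
from h import *
a=cv2.imread('pics/t0.png');b=cv2.imread('pics/s0.png')
A=cv2.resize(a[180:250,150:220],(400,400),interpolation=3)
B=cv2.resize(a[120:220,290:420][:,:],(400,308),interpolation=3)
C=cv2.resize(b[255:325,195:275],(400,350),interpolation=3)
D=cv2.resize(b[125:225,235:365],(400,308),interpolation=3)[:250]
o=np.zeros((600,800,3),np.uint8)
def put(im,r,c):
    h=min(im.shape[0],600-r);o[r:r+h,c:c+im.shape[1]]=im[:h]
put(cv2.resize(A,(290,290)),0,0);put(B,292,0);put(cv2.resize(C,(330,290)),0,402);put(D,292,402)
cv2.imwrite('pics/crop0.png',o)
```

```text
Traceback (most recent call last):
ValueError: could not broadcast input array from shape (250,400,3) into shape (250,398,3)
```

Run:
```python
from h import *
a=cv2.imread('pics/t0.png');b=cv2.imread('pics/s0.png')
o=np.zeros((600,800,3),np.uint8)
def put(im,x0,y0,w,h,s,r,c): o[r:r+h*s,c:c+w*s]=cv2.resize(im[y0:y0+h,x0:x0+w],None,fx=s,fy=s,interpolation=2)
put(a,154,180,66,66,4,0,0);put(a,290,125,130,85,3,300,0)
put(b,195,255,85,70,4,0,400);put(b,240,135,130,85,3,300,400)
cv2.imwrite('pics/crop0.png',o)
```

```text
(no output)
```

View pics/crop0.png

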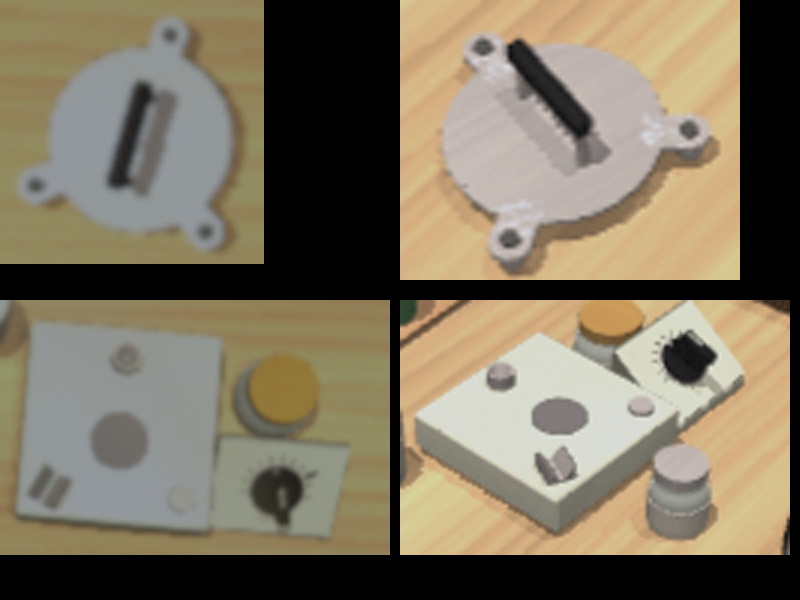

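The crop confirms the steel pan: its lone foot is in line with the bar at top (196.5,188.8), the left foot at (163,226.3) and the right foot at (205.3,238). The scale seats are at top: cone (331.7,144), groove (306.7,187.3), pad (350.3,191). The broad mark is right and up of the dial, and the pointer appears to point down and to the side.

```bash
cat > fit.py <<'E'
from h import *
from scipy.optimize import least_squares
def fit(obs,P,x0,z):  # planar pose fit; obs list of (cam, pixels)
    def f(x,out=False):
        c,s=np.cos(x[2]),np.sin(x[2]); r=[]
        for cam,px in obs:
            for p,u in zip(P,px):
                r+=list(np.array(proj(cam,[x[0]+c*p[0]-s*p[1],x[1]+s*p[0]+c*p[1],p[2]+z]))-u)
        return np.array(r)
    s=least_squares(f,x0,loss='soft_l1'); return s.x,f(s.x)
E
cat > pose.py <<'E'
from fit import *
a=robot.read_camera('top');b=robot.read_camera('side')
ta=[(196.5,188.75),(163,226.25),(205.25,238)];sa=[(215.75,266.75),(222.5,314.5),(267,287.5)]
tb=[(331.7,144),(306.7,187.3),(350.3,191)];sb=[(273.7,159),(292.3,189.3),(320.3,169.7)]
Pp=[(.085,0,.028),(-.055,.068,.028),(-.055,-.068,.028)]
Ps=[(.085,0,.072),(-.055,.068,.070),(-.055,-.068,.061)]
for nm,t,s,P,x0 in(('pan',ta,sa,Pp,(.4,.3,0)),('scale',tb,sb,Ps,(.5,0,0))):
    for o in([(a,t)],[(b,s)],[(a,t),(b,s)]):
        x,r=fit(o,P,x0,0); print(nm,x.round(4),np.degrees(x[2]).round(2),r.round(1))
E
python3 pose.py
```

```text
pan [ 0.4601  0.3328 -0.2343] -13.42 [ 0.1 -0.  -0.1  0.1 -0.  -0.1]
pan [ 0.458   0.3347 -0.2325] -13.32 [-0.1 -0.2 -0.1  0.2  0.2 -0.1]
pan [ 0.4591  0.3337 -0.2332] -13.36 [-0.2  0.3 -0.4  0.4 -0.3  0.2 -0.1 -0.6 -0.2 -0.3  0.1 -0.5]
scale [ 0.6035 -0.0954 -0.0434] -2.49 [ 0.  -0.3 -0.3  0.1  0.3  0.2]
scale [ 0.5987 -0.0928 -0.0458] -2.63 [-0.4 -0.1  0.1 -0.2  0.3  0.3]
scale [ 0.6018 -0.0951 -0.045 ] -2.58 [-0.1  0.2 -0.5  0.6  0.2  0.8 -0.7 -0.8 -0.2 -1.  -0.1 -0.5]
```

```bash
cat > go.py <<'E'
# usage: go.py x y z axisyaw(deg) -> shift/turn for a tool-down pose whose tool x axis lies along axisyaw (mod 180)
import sys; from h import *
from scipy.spatial.transform import Rotation as Ro
s=robot.observe(); R=Ro.from_euler('xyz',s['tool_rot']).as_matrix()
print('t',round(s['time'],2),'pos',np.round(s['tool_pos'],4),'rot',np.degrees(s['tool_rot']).round(2),'F',np.round(s['contact_force'],1),'open',round(s['opening'],4),'grip',np.round(s['grip_force'],1),'q',np.round(s['qpos'],2))
if len(sys.argv)>3:
    x,y,z,w=map(float,sys.argv[1:5]); d=R.T@(np.array([x,y,z])-s['tool_pos'])*1000
    cur=np.degrees(np.arctan2(R[1,0],R[0,0])); dy=(w-cur+90)%180-90
    print('travel',d.round(1),'turn',round(-dy/5,2),'(tool down) dyaw',round(dy,2))
    print('R',R.round(3).tolist())
E
python3 go.py .5 -.1 .30 -13.4; python3 go.py .459 .334 .2 -13.4
```

```text
t 0.2 pos [ 0.156  -0.5011  0.2918] rot [-1.7995e+02 -1.0000e-02  1.7290e+01] F [-0.1 -0.1  0.3] open 0.0918 grip 0.0 q [-1.42  0.34  1.52  0.    1.28 -0.15]
travel [ 447.6 -280.8   -7.9] turn 6.14 (tool down) dyaw -30.69
R [[0.955, 0.297, -0.0], [0.297, -0.955, 0.001], [0.0, -0.001, -1.0]]
t 0.2 pos [ 0.156  -0.5011  0.2918] rot [-1.7995e+02 -1.0000e-02  1.7290e+01] F [-0.1 -0.1  0.3] open 0.0918 grip 0.0 q [-1.42  0.34  1.52  0.    1.28 -0.15]
travel [ 537.5 -707.2   92.5] turn 6.14 (tool down) dyaw -30.69
R [[0.955, 0.297, -0.0], [0.297, -0.955, 0.001], [0.0, -0.001, -1.0]]
```

```bash
python3 -m inch '{"travel":[[40,-30,-20],[85,-55,-20],[130,-80,-20],[175,-110,-20],[220,-140,-20],[265,-165,-20],[310,-195,-20],[355,-225,-20],[400,-250,-20],[447,-281,-20],[447,-281,-20],[447,-281,-20]],"turn":[1,2,3,4,5,6.14,6.14,6.14,6.14,6.14,6.14,6.14],"claw":[-1,-1,-1,-1,-1,-1,-1,-1,-1,-1,-1,-1]}'; python3 go.py .459 .334 .22 -13.4
```

```text
time: 1.4
tool_pos: [0.5011, -0.0971, 0.3118]
tool_rot: [-3.141, 0.0, -0.229]
contact_force: [-0.0, -0.3, 0.6]
opening: 0.0921
grip_force: 0.0
t 1.4 pos [ 0.5011 -0.0971  0.3118] rot [-179.95    0.    -13.14] F [-0.  -0.3  0.6] open 0.0921 grip 0.0 q [-0.34  0.3   1.53  0.    1.31  1.46]
travel [-138.9 -410.1   92.1] turn 0.05 (tool down) dyaw -0.26
R [[0.974, -0.227, 0.0], [-0.227, -0.974, 0.001], [-0.0, -0.001, -1.0]]
```

```bash
python3 -m inch '{"travel":[[-14,-41,9],[-28,-82,18],[-42,-123,27],[-56,-164,36],[-70,-205,45],[-84,-246,54],[-98,-287,63],[-112,-328,72],[-126,-369,81],[-139,-410,92],[-139,-410,92],[-139,-410,92]],"turn":[0,0,0,0,0,0,0,0,0,0,0,0],"claw":[-1,-1,-1,-1,-1,-1,-1,-1,-1,-1,-1,-1]}'; python3 go.py .459 .334 .117 -13.4
python3 - <<'E'
from h import *
a=shot('top');b=shot('side')
o=np.zeros((600,800,3),np.uint8)
A=a['pixels'][165:265,140:240,::-1];B=b['pixels'][215:335,175:295,::-1]
o[:400,:400]=cv2.resize(A,(400,400),interpolation=2);o[:400,400:]=cv2.resize(B,(400,400),interpolation=2)
cv2.imwrite('pics/c1.png',o[:400])
# predicted pixel of grasp line ahead of tcp
s=robot.observe()
E
```

```text
time: 2.6
tool_pos: [0.4589, 0.3307, 0.2195]
tool_rot: [3.14, 0.001, -0.232]
contact_force: [-0.3, -0.8, 0.2]
opening: 0.0915
grip_force: 0.0
t 2.6 pos [0.4589 0.3307 0.2195] rot [ 1.7991e+02  4.0000e-02 -1.3320e+01] F [-0.3 -0.8  0.2] open 0.0915 grip 0.0 q [ 0.49  0.48  1.52 -0.    1.15  2.29]
travel [ -0.6  -3.4 102.5] turn 0.02 (tool down) dyaw -0.08
R [[0.973, -0.23, -0.001], [-0.23, -0.973, -0.001], [-0.001, 0.002, -1.0]]
```

View pics/c1.png

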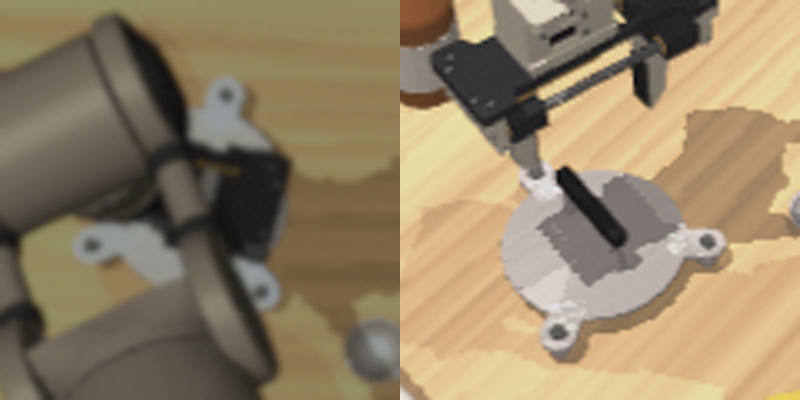

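The view shows the gripper above the steel pan with the bar (side crop ~(590,205)) between the open fingers. Now I descend and grip.

```bash
python3 -m inch '{"travel":[[0,-1,25],[0,-1,55],[0,-1,80],[0,-1,95],[0,-1,102],[0,-1,102],[0,-1,102],[0,-1,102]],"turn":[0,0,0,0,0,0,0,0],"claw":[-1,-1,-1,-1,-1,-1,-1,-1]}' 40; python3 go.py .459 .334 .116 -13.4;  python3 -m inch '{"travel":[[0,0,0],[0,0,0],[0,0,0],[0,0,0],[0,0,0],[0,0,0],[0,0,0],[0,0,0]],"turn":[0,0,0,0,0,0,0,0],"claw":[0,0.6,1,1,1,1,1,1]}' 40; python3 go.py
```

```text
time: 3.5
tool_pos: [0.4601, 0.3319, 0.1194]
tool_rot: [-3.14, -0.002, -0.234]
contact_force: [-0.5, 0.5, -0.4]
opening: 0.0919
grip_force: 0.0
t 3.5 pos [0.4601 0.3319 0.1194] rot [-1.7992e+02 -1.0000e-01 -1.3430e+01] F [-0.5  0.5 -0.4] open 0.0919 grip 0.0 q [ 0.49  0.61  1.62 -0.    0.92  2.3 ]
travel [-1.6 -1.8  3.4] turn -0.01 (tool down) dyaw 0.03
R [[0.973, -0.232, 0.002], [-0.232, -0.973, 0.001], [0.002, -0.001, -1.0]]
time: 4.3
tool_pos: [0.4595, 0.3319, 0.1181]
tool_rot: [3.141, -0.0, -0.234]
contact_force: [-0.3, 0.3, -0.1]
opening: 0.0326
grip_force: 0.0
t 4.3 pos [0.4595 0.3319 0.1181] rot [179.99  -0.   -13.41] F [-0.3  0.3 -0.1] open 0.0326 grip 0.0 q [ 0.49  0.61  1.62 -0.    0.92  2.3 ]
```

```bash
python3 -m inch '{"travel":[[0,0,0],[0,0,0],[0,0,0],[0,0,0],[0,0,0],[0,0,0],[0,0,0],[0,0,0]],"turn":[0,0,0,0,0,0,0,0],"claw":[1,1,1,1,1,1,1,1]}' 50; python3 -m inch '{"travel":[[0,0,-5],[0,0,-15],[0,0,-30],[0,0,-55],[0,0,-85],[0,0,-115],[0,0,-130],[0,0,-130],[0,0,-130]],"turn":[0,0,0,0,0,0,0,0,0],"claw":[1,1,1,1,1,1,1,1,1]}'; python3 go.py .602 -.095 .247 -2.6
```

```text
time: 5.1
tool_pos: [0.4596, 0.3319, 0.1182]
tool_rot: [-3.141, -0.0, -0.234]
contact_force: [1.3, 2.2, -1.3]
opening: 0.0134
grip_force: 50.0
time: 6.0
tool_pos: [0.4589, 0.3316, 0.2478]
tool_rot: [3.141, 0.001, -0.234]
contact_force: [-0.9, -0.7, -5.7]
opening: 0.0135
grip_force: 50.0
t 6.0 pos [0.4589 0.3316 0.2478] rot [ 1.7995e+02  4.0000e-02 -1.3410e+01] F [-0.9 -0.7 -5.7] open 0.0135 grip 50.0 q [ 0.49  0.45  1.48 -0.    1.21  2.3 ]
travel [238.1 381.8   0.9] turn -2.16 (tool down) dyaw 10.81
R [[0.973, -0.232, -0.001], [-0.232, -0.973, -0.001], [-0.001, 0.001, -1.0]]
```

```bash
python3 -m inch '{"travel":[[10,16,0],[30,48,0],[55,88,0],[80,128,0],[105,168,0],[130,208,0],[155,248,0],[180,288,0],[205,328,0],[225,361,0],[235,377,0],[238,382,0]],"turn":[0,-0.2,-0.4,-0.6,-0.8,-1,-1.2,-1.5,-1.8,-2,-2.16,-2.16],"claw":[1,1,1,1,1,1,1,1,1,1,1,1]}';python3 -m inch '{"travel":[[0,0,0],[0,0,0],[0,0,0]],"turn":[0,0,0],"claw":[1,1,1]}'; python3 go.py .602 -.095 .2 -2.6
python3 - <<'E'
from h import *
a=shot('top');b=shot('side')
o=np.zeros((600,800,3),np.uint8)
A=a['pixels'][110:210,280:380,::-1];B=b['pixels'][90:210,230:350,::-1]
o[:400,:400]=cv2.resize(A,(400,400),interpolation=2);o[:400,400:]=cv2.resize(B,(400,400),interpolation=2)
cv2.imwrite('pics/c2.png',o[:400])
E
```

```text
time: 7.2
tool_pos: [0.602, -0.0972, 0.2459]
tool_rot: [-3.141, 0.004, -0.048]
contact_force: [0.4, -0.0, -4.8]
opening: 0.0134
grip_force: 50.0
time: 7.5
tool_pos: [0.602, -0.0934, 0.248]
tool_rot: [-3.141, 0.001, -0.044]
contact_force: [-0.1, -0.2, -3.9]
opening: 0.0137
grip_force: 50.0
t 7.5 pos [ 0.602  -0.0934  0.248 ] rot [-1.7997e+02  4.0000e-02 -2.5200e+00] F [-0.1 -0.2 -3.9] open 0.0137 grip 50.0 q [-0.28  0.53  1.34  0.    1.27  1.34]
travel [ 0.1  1.7 48. ] turn 0.02 (tool down) dyaw -0.08
R [[0.999, -0.044, -0.001], [-0.044, -0.999, 0.0], [-0.001, -0.0, -1.0]]
```

View pics/c2.png

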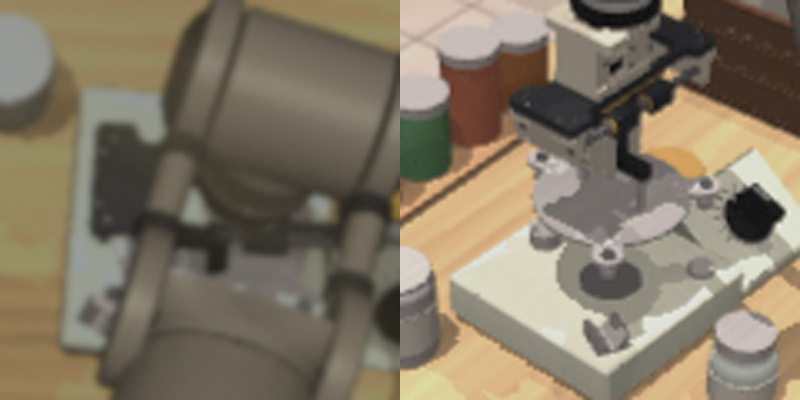

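The side crop shows the pan hanging level over the scale. Its screws are at side lone (272,138), right (321.8,145.5) and left (292.1,165.6). The top camera's view is blocked by the arm.

Run:
```python
from fit import *
b=robot.read_camera('side')
def sub(u,v,r=4):  # dark centroid near pixel
    g=b['pixels'].mean(2)[int(v)-r:int(v)+r+1,int(u)-r:int(u)+r+1]; return g
P=[(.085,0,0),(-.055,.068,0),(-.055,-.068,0)]
px=[(272,138),(292.1,165.6),(321.8,145.5)]
for z in(.155,.158,.161):
    x,r=fit([(b,px)],P,(.6,-.1,0),z);print(z,x.round(4),np.degrees(x[2]).round(2),r.round(1))
P4=[(.085,0,.072),(-.055,.068,.070),(-.055,-.068,.061)]
x,r=fit([(b,[(273.7,159),(291.5,189.7),(320.3,169.7)])],P4,(.6,-.1,0),0);print(x.round(4),np.degrees(x[2]))
for u,v in px: print(sub(u,v).astype(int))
```

```text
0.155 [ 0.6016 -0.0931 -0.0382] -2.19 [ 0.2 -0.7  0.2  1.  -0.4 -0.2]
0.158 [ 0.5992 -0.0899 -0.0386] -2.21 [ 0.1 -0.8  0.2  1.  -0.3 -0.2]
0.161 [ 0.5968 -0.0868 -0.039 ] -2.23 [ 0.1 -0.8  0.1  1.1 -0.2 -0.2]
[ 0.5988 -0.0917 -0.0593] -3.3956030522678486
[[170 175 168 134 112 107 105 104 105]
 [177 188 180 134 129 114 113 117 105]
 [180 190 171  88  82  90 131 160 120]
 [172 188 167  84  85  91 134 182 168]
 [163 178 164 146 130 155 192 186 182]
 [141 128 160 183 169 180 178 189 173]
 [178 147 118 118 144 170 180 177 175]
 [185 177 144 111 122 146 169 179 178]
 [180 169 126 119 149 166 166 166 167]]
[[130 135 136 134 141 137 169 170 171]
 [142 138 139 155 192 186 169 171 169]
 [174 180 155 185 186 186 177 170 162]
 [183 197 181 135 145 185 214 173 164]
 [182 187 164  92  93 105 152 193 169]
 [193 184 114  89  90  88 120 176 185]
 [187 190 177 115  93 112 151 171 157]
 [133 170 183 166 165 166 164 154 118]
 [ 92 110 127 139 138 135 122  92  80]]
[[154 155 155 151 153 182 183 170 131]
 [151 151 149 134 142 170 180 145 139]
 [137 134 131 126 109 131 177 178 173]
 [132 133 139  98  93  91 120 191 187]
 [134 158 178  94  85  91 118 190 185]
 [157 197 203 161 112 121 150 190 177]
 [179 186 201 214 191 188 180 171 141]
 [112 144 139 126 129 126 115 110 128]
 [114 123 104 109 113 106 112 136 107]]
```

Run:
```python
from fit import *
b=robot.read_camera('side')
P=[(.085,0,0),(-.055,.068,0),(-.055,-.068,0)]
px=[(271.9,136.6),(292,166),(321.1,144.8)]
for z in(.158,):
    x,r=fit([(b,px)],P,(.6,-.1,0),z);print(z,x.round(4),np.degrees(x[2]).round(2),r.round(1))
# groove/pad/cone crops from initial clean pic
im=cv2.imread('pics/s0.png').mean(2).astype(int)
for u,v in((273,159),(292,189),(320,170)): print(im[v-7:v+8,u-9:u+10])
s=robot.observe();print(s['tool_pos'],s['tool_rot'])
```

```text
0.158 [ 0.6017 -0.0917 -0.0385] -2.21 [-0.   0.1 -0.  -0.   0.1 -0. ]
[[176 177 175 174 171 166 163 164 168 173 174 182 209 212 213 213 213 213
  213]
 [176 176 173 169 164 164 166 170 173 182 193 214 214 213 213 214 213 213
  213]
 [173 169 167 163 164 168 172 173 180 208 213 212 213 213 214 214 213 213
  213]
 [164 163 163 164 169 174 177 182 196 196 202 205 211 213 214 213 213 214
  214]
 [161 164 166 171 173 175 184 166 170 170 170 176 190 207 213 214 213 213
  213]
 [164 168 173 182 186 181 152 151 161 165 162 155 156 188 210 213 213 213
  214]
 [170 175 185 212 207 165 129 148 159 165 163 156 159 174 184 213 213 213
  214]
 [182 195 215 214 200 136 144 146 161 164 160 152 157 174 178 214 213 213
  214]
 [213 215 214 215 195 115 157 160 156 165 161 150 125 109 149 213 213 213
  214]
 [214 215 214 212 183  98 104 110 127 133 112 107  91  94 148 214 214 214
  214]
 [214 215 214 212 183 105 103 106 104 103  98  92  91  94 149 214 215 215
  213]
 [216 214 215 212 192 147 106 104 104 102 100  96  95 113 169 214 215 214
  215]
 [215 215 215 214 211 190 135 117 116 111 109 111 132 177 
[... 2005 characters left out ...]
3 183 183 183 179 174 214 214 215 214
  215]
 [215 214 214 214 201 136 161 178 178 180 181 177 164 156 214 214 215 214
  215]
 [215 216 216 216 210 176 122 136 152 152 150 136 108 161 214 214 214 214
  212]
 [216 216 216 217 216 211 182 148 142 127 128 134 163 216 214 214 214 211
  201]
 [215 216 217 216 216 216 215 216 216 216 216 216 215 215 215 214 209 197
  158]
 [216 216 217 216 216 215 216 215 216 217 216 215 216 215 213 206 187 147
  115]
 [215 216 216 216 216 216 214 215 215 216 216 216 216 212 199 178 135 112
  111]
 [216 215 215 216 217 217 215 215 216 216 215 215 211 192 135 122 113 112
  109]]
[ 0.60230447 -0.09405474  0.24839065] [ 3.14152110e+00 -1.62271468e-04 -4.44602785e-02]
```

```bash
python3 -m inch '{"travel":[[0,0.5,8],[-0.5,0.5,20],[-1,1,32],[-1,1,44],[-1,1,52],[-1,1,54],[-1,1,54],[-1,1,54]],"turn":[0,0,0,0,0,0,0,0],"claw":[1,1,1,1,1,1,1,1]}'; python3 go.py
python3 - <<'E'
from fit import *
b=shot('side'); cv2.imwrite('pics/c3.png',cv2.resize(b['pixels'][110:210,235:360,::-1],None,fx=6,fy=6,interpolation=2))
E
```

```text
time: 8.5
tool_pos: [0.6016, -0.0959, 0.1947]
tool_rot: [3.141, -0.001, -0.046]
contact_force: [0.1, 0.2, -3.9]
opening: 0.0139
grip_force: 50.0
t 8.5 pos [ 0.6016 -0.0959  0.1947] rot [ 1.7998e+02 -6.0000e-02 -2.6100e+00] F [ 0.1  0.2 -3.9] open 0.0139 grip 50.0 q [-0.28  0.58  1.42 -0.    1.14  1.33]
```

View pics/c3.png

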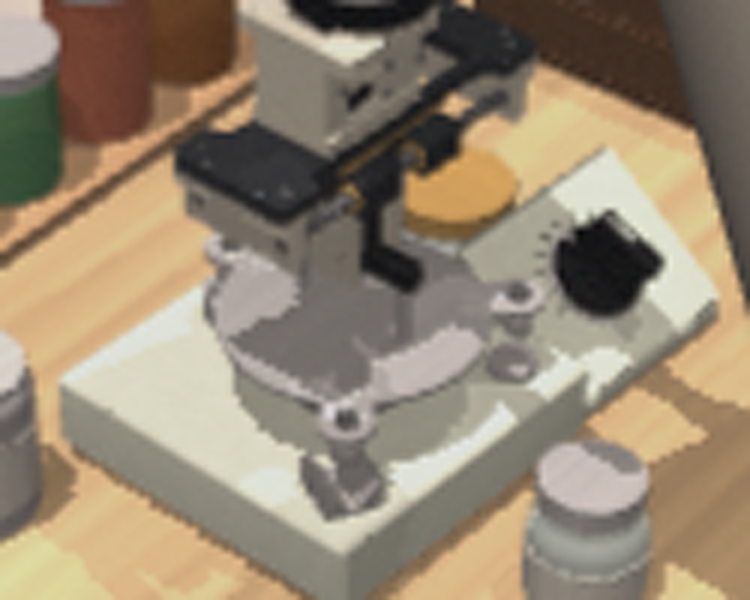

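Run:
```python
from fit import *
b=robot.read_camera('side')
im=b['pixels'].mean(2).astype(int)
for u,v in((273,152),(293,180),(321,159)): print(im[v-5:v+6,u-6:u+7])
P=[(.085,0,0),(-.055,.068,0),(-.055,-.068,0)]
S=[(.085,0,.072),(-.055,.068,.072),(-.055,-.068,.061)]
x,r=fit([(b,[(273.2,158.7),(292,188.5),(320.2,169.2)])],S,(.6,-.1,0),0);print('scale',x.round(4),np.degrees(x[2]),r.round(1))
px=[(273,152),(292.8,179.7),(321.3,158.7)]
for z in (.103,.105,.107):
    x,r=fit([(b,px)],P,(.6,-.1,0),z);print(z,x.round(4),np.degrees(x[2]).round(2),r.round(1))
```

```text
[[176 164 140 112 105 104 106 106 105 107 115 119 105]
 [180 182 177 147 122 107 104 105 106 105 105 108 117]
 [183 185 188 190 175 116 103 104 105 106 105 104 104]
 [183 185 185 183 143  93  92  98 110 110 104 106 106]
 [184 178 171 185 160 106  95 115 143 137 117 110 107]
 [180 169 144 168 179 178 180 204 191 173 170 143 126]
 [177 169 148 122 128 155 167 174 180 174 182 178 157]
 [171 172 174 169 130 114 137 172 183 172 172 173 171]
 [172 174 180 170 113 116 142 169 181 182 184 179 168]
 [178 179 178 174 122 134 167 168 168 169 168 168 166]
 [188 192 173 143 142 156 169 169 168 168 167 167 167]]
[[137 140 135 133 139 129 139 181 181 183 179 167 167]
 [160 169 140 139 162 205 173 170 173 180 165 155 146]
 [ 90 138 192 191 185 183 175 169 171 163 125  92  85]
 [ 97 136 193 182 128 105 113 151 171 162 118  92 117]
 [140 159 189 171  84  84  82 112 170 165 140 137 136]
 [144 162 170 154  81  77  83 113 171 170 162 136 136]
 [139 149 169 164 132 101 127 152 170 158 121 136 136]
 [131 121 131 157 167 166 166 164 157 127 128 137 138]
 [136 131 120 113 125 129 132 114 103 123 138 137 138]
[... 310 characters left out ...]
 182 183 171 158 133]
 [138 130 134 143 124  92  92  93 134 191 185 151 128]
 [141 135 163 189 148  94  99  93 139 191 178 141 159]
 [131 148 196 206 189 173 166 150 188 182 161 162 159]
 [129 143 182 185 192 192 190 178 157 138 129 163 158]
 [129 125 110 115 100 103 112 108 111 142 163 164 158]
 [127 126 120 100 102 111 118 113 128 162 162 165 165]
 [128 135 150 125 102 107 110 107 127 163 162 163 164]]
scale [ 0.6005 -0.0935 -0.0425] -2.4359166543828294 [-0.2 -0.1  0.2 -0.3  0.   0.4]
0.103 [ 0.5999 -0.0942 -0.0277] -1.59 [-0.1 -1.   0.3  0.6 -0.2  0.1]
0.105 [ 0.5984 -0.0923 -0.028 ] -1.6 [-0.1 -1.1  0.2  0.7 -0.1  0.1]
0.107 [ 0.5969 -0.0903 -0.0283] -1.62 [-0.2 -1.1  0.2  0.7 -0.1  0.1]
```

The side view shows the left ball over the groove (crop 347,450 over 343,475) and the right ball over the pad. The fits agree to about 1 mm, so I'll lower it slowly.

```bash
python3 -m inch '{"travel":[[0,0,1],[0,0,3],[0,0,5],[0,0,7],[0,0,9],[0,0,10],[0,0,11],[0,0,12],[0,0,12]],"turn":[0,0,0,0,0,0,0,0,0],"claw":[1,1,1,1,1,1,1,1,1]}'; python3 go.py
```

```text
time: 9.5
tool_pos: [0.6014, -0.0958, 0.1821]
tool_rot: [3.141, -0.0, -0.046]
contact_force: [0.4, -0.8, -5.1]
opening: 0.0138
grip_force: 50.0
t 9.5 pos [ 0.6014 -0.0958  0.1821] rot [179.99  -0.    -2.61] F [ 0.4 -0.8 -5.1] open 0.0138 grip 50.0 q [-0.28  0.59  1.43 -0.    1.12  1.33]
```

```bash
python3 -m inch '{"travel":[[0,0,0.5],[0,0,1],[0,0,1.5],[0,0,1.5]],"turn":[0,0,0,0],"claw":[1,1,1,1]}' | egrep 'pos|force';python3 -m inch '{"travel":[[0,0,0.5],[0,0,1],[0,0,1],[0,0,1]],"turn":[0,0,0,0],"claw":[1,1,1,1]}'| egrep 'pos|force'
```

```text
tool_pos: [0.6016, -0.0959, 0.181]
contact_force: [0.9, 0.7, -2.7]
grip_force: 50.0
tool_pos: [0.6017, -0.0959, 0.1801]
contact_force: [1.4, -0.8, 1.2]
grip_force: 50.0
```

```bash
python3 -m inch '{"travel":[[0.3,0,0],[0.6,0,0.3],[0.6,0,0.6],[0.6,0,0.6]],"turn":[0,0,0,0],"claw":[1,1,1,1]}' | egrep 'pos|force|torq';python3 -c "
from h import *;s=robot.observe();print(s['torque'],s['contact_force'])"
```

```text
tool_pos: [0.6022, -0.0958, 0.1796]
contact_force: [0.3, -0.3, 4.1]
grip_force: 50.0
[ 0.09160185 -0.20317592 -0.16343904] [ 0.26756026 -0.27772993  4.08283797]
```

```bash
python3 -m inch '{"travel":[[0,0,0],[0,0,0],[0,0,0.5],[0,0,0.5]],"turn":[0,0,0,0],"claw":[1,1,1,1]}' 4 | egrep 'pos|force'; python3 -m inch '{"travel":[[0,0,0],[0,0,0],[0,0,0],[0,0,0],[0,0,0],[0,0,0],[0,0,0],[0,0,0],[0,0,0]],"turn":[0,0,0,0,0,0,0,0,0],"claw":[0.6,0.5,0.4,0.3,0.1,0.0,0,0,0]}' | egrep 'pos|force|open';python3 - <<'E'
from fit import *
b=robot.read_camera('side');cv2.imwrite('pics/s4.png',b['pixels'][:,:,::-1])
E
```

```text
tool_pos: [0.6022, -0.0958, 0.179]
contact_force: [1.1, 0.3, 5.9]
grip_force: 4.0
tool_pos: [0.6019, -0.0958, 0.1786]
contact_force: [-0.1, -0.0, -0.5]
opening: 0.0457
grip_force: 0.0
```

```bash
python3 -m inch '{"travel":[[0,0,-10],[0,0,-25],[0,0,-55],[0,0,-90],[-40,0,-90],[-80,40,-90],[-120,80,-90],[-160,120,-90],[-190,160,-90],[-200,190,-90],[-200,190,-90]],"turn":[0,0,0,0,0,0,0,0,0,0,0],"claw":[0,0,0,-0.1,-0.1,-0.1,-0.1,-0.1,-0.1,-0.1,-0.1]}'
python3 - <<'E'
from h import *
a=shot('top');b=shot('side')
cv2.imwrite('pics/t5.png',a['pixels'][:,:,::-1]);cv2.imwrite('pics/s5.png',b['pixels'][:,:,::-1])
A=a['pixels'][120:215,290:420,::-1];B=b['pixels'][125:225,240:370,::-1]
o=np.zeros((600,800,3),np.uint8)
o[:292,:400]=cv2.resize(A,(400,292),interpolation=2);o[292:,:400]=cv2.resize(B,(400,308),interpolation=2)
o[:290,405:]=cv2.resize(a['pixels'][165:215,362:412,::-1],(395,290),interpolation=2)
o[295:,405:]=cv2.resize(b['pixels'][132:182,310:360,::-1],(395,305),interpolation=2)
cv2.imwrite('pics/c5.png',o)
E
```

```text
time: 13.15
tool_pos: [0.3909, -0.2811, 0.2698]
tool_rot: [3.138, -0.001, -0.052]
contact_force: [0.0, 0.1, -0.2]
opening: 0.0505
grip_force: 0.0
```

View pics/c5.png

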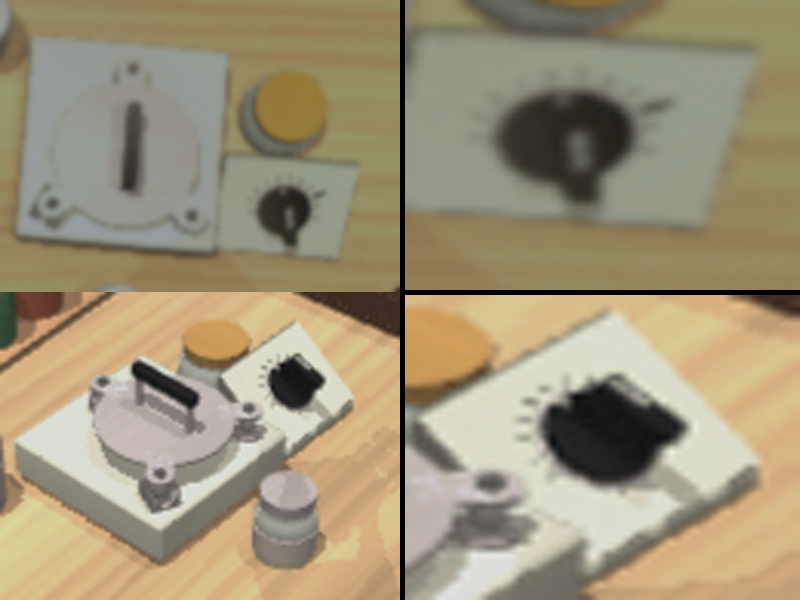

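The pan sits on the seats in both views. The dial's white pointer is at the up-slope end (top px ~(383.8,190), side ~(338.5,147.6)), so the dial is near 0. The broad mark is to its right at top (394,183). Next I'll measure the dial angle and check the pan's seating.

```bash
cat > dial.py <<'E'
from fit import *
O=np.array([.602,-.095,0]);w=np.radians(-2.6);s35,c35=np.sin(np.radians(35)),np.cos(np.radians(35))
RS=np.array([[np.cos(w),-np.sin(w),0],[np.sin(w),np.cos(w),0],[0,0,1]])
def panel(p): # panel coords (x up slope,y left,z out), m
    q=np.array([-.034,-.165,.0505])+np.array([c35,0,s35])*p[0]+np.array([0,1,0])*p[1]+np.array([-s35,0,c35])*p[2]
    return O+RS@q
def onpanel(c,u,v,h): # pixel -> panel coords on the plane h out
    o,d=ray(c,u,v); n=RS@np.array([-s35,0,c35]); P=panel((0,0,h)); q=o+d*((P-o)@n/(d@n))-P
    return np.array([q@(RS@np.array([c35,0,s35])),q@RS[:,1]])*1000
E
python3 - <<'E'
from dial import *
a=robot.read_camera('top');b=robot.read_camera('side')
print('grip',panel((0,0,.033)))
for n,c in(('top',a),('side',b)):
    print(n,[np.round(proj(c,panel(p)),1).tolist() for p in((.022,0,.043),(0,0,.043),(-.022,0,.043),(.019,-.0329,0),(0,0,0))])
print(a['pixels'].mean(2).astype(int)[178:204,376:394])
print(b['pixels'].mean(2).astype(int)[143:160,330:348])
P=[(.085,0,0),(-.055,.068,0),(-.055,-.068,0)]
for n,c in(('top',a),('side',b)):print([np.round(proj(c,O+RS@np.array([p[0],p[1],.089])),1).tolist() for p in P])
E
```

```text
grip [ 0.54164157 -0.25742917  0.07753202]
top [[385.3, 187.8], [383.9, 194.3], [382.6, 200.8], [393.5, 183.1], [381.7, 187.8]]
side [[336.0, 144.2], [340.2, 149.6], [344.3, 155.0], [335.9, 146.1], [333.4, 155.1]]
[[138 142 143 137 129 135 140 135 130 138 141 133 135 143 146 147 147 147]
 [135 139 140 134 126 129 131 128 126 130 132 127 134 142 143 144 146 147]
 [136 133 129 115 105 103 103  99  96 103 113 122 135 139 134 136 143 147]
 [129 114  99  82  73  81  79  66  56  63  79 100 122 131 133 137 141 140]
 [106  81  63  52  54  70  69  52  38  36  46  63  90 112 131 134 124 116]
 [ 77  55  44  42  45  55  54  42  35  31  34  37  55  86 117 120 101  93]
 [ 57  46  43  41  40  43  39  36  36  33  31  31  35  58  97 113 109 116]
 [ 48  43  42  41  39  38  36  35  34  35  32  33  32  42  80 117 126 133]
 [ 46  43  42  43  39  39  39  39  41  36  34  32  31  35  70 112 123 130]
 [ 47  43  43  40  39  38  45  57  58  47  37  34  32  32  62 107 126 134]
 [ 47  46  44  42  41  40  54  82  79  58  39  34  33  34  61 108 135 143]
 [ 46  46  45  42  42  39  60  92  89  62  40  35  33  35  67
[... 1738 characters left out ...]
]
 [ 30  24  25  23  21  25  21  25  21  25  30  36  34  35  79 169 214 213]
 [ 32  30  26  26  22  21  25  21  20  22  27  32  37  37  39 111 213 212]
 [ 36  33  30  27  24  22  23  24  23  23  22  25  28  33  54 133 214 212]
 [ 36  34  33  32  28  23  20  20  24  19  23  21  23  35  99 185 214 213]
 [ 36  34  32  31  27  26  25  19  23  22  18  26  57 113 160 214 214 213]
 [ 35  35  34  32  30  30  27  22  20  20  19  45 125 213 213 215 213 212]
 [ 32  33  35  33  31  33  33  28  23  23  24  71 154 214 214 215 214 213]
 [ 46  32  34  36  34  32  32  28  27  25  40 101 172 209 214 213 213 214]]
[[332.3, 142.8], [306.6, 187.0], [352.0, 190.5]]
[[272.9, 153.9], [292.1, 183.5], [320.6, 162.3]]
```

```bash
python3 - <<'E'
from dial import *
a=robot.read_camera('top');b=robot.read_camera('side')
for c,P in((a,[(383.5,187),(384.1,194.4),(384.2,199.7)]),(b,[(336,145.3),(340.2,149.3)])):
    q=[onpanel(c,u,v,.043) for u,v in P]; print([x.round(1).tolist() for x in q]); d=q[0]-q[-1]; print(np.degrees(np.arctan2(-d[1],d[0])))
E
python3 go.py .5416 -.2574 .2 10
```

```text
[[24.1, 5.7], [-0.2, -0.5], [-18.0, -4.0]]
-13.00433225999462
[[19.1, 3.1], [0.7, -0.7]]
-11.697592393761516
t 13.45 pos [ 0.3943 -0.2754  0.2688] rot [-1.7999e+02 -1.0000e-02 -2.4800e+00] F [ 0.5 -0.  -0.1] open 0.0509 grip 0.0 q [-0.77  0.28  1.68  0.    1.18  0.84]
travel [146.4 -24.3  68.8] turn -2.5 (tool down) dyaw 12.48
R [[0.999, -0.043, 0.0], [-0.043, -0.999, 0.0], [0.0, -0.0, -1.0]]
```

```bash
python3 -m inch '{"travel":[[40,-8,20],[85,-16,40],[125,-22,60],[144,-24,70],[144,-24,70],[144,-24,90],[144,-24,110],[144,-24,122],[144,-24,129],[144,-24,129],[144,-24,129]],"turn":[-0.5,-1.5,-2.5,-3,-3,-3,-3,-3,-3,-3,-3],"claw":[0,0,0,0,0,0,0,0,0,0,0]}' 10; python3 go.py .539 -.2573 .1395 12.6
python3 - <<'E'
from h import *
a=shot('top');b=shot('side')
o=np.zeros((420,800,3),np.uint8)
o[:400,:400]=cv2.resize(a['pixels'][150:220,345:415,::-1],(400,400),interpolation=2)
o[:400,400:]=cv2.resize(b['pixels'][110:180,300:370,::-1],(400,400),interpolation=2)
cv2.imwrite('pics/c6.png',o)
E
```

```text
time: 14.55
tool_pos: [0.5387, -0.2593, 0.1405]
tool_rot: [3.141, -0.001, 0.216]
contact_force: [0.0, 0.7, 0.8]
opening: 0.046
grip_force: 0.0
t 14.55 pos [ 0.5387 -0.2593  0.1405] rot [ 1.7994e+02 -5.0000e-02  1.2380e+01] F [0.  0.7 0.8] open 0.046 grip 0.0 q [-0.58  0.62  1.51 -0.    1.01  0.78]
travel [ 0.7 -1.9  1. ] turn -0.04 (tool down) dyaw 0.22
R [[0.977, 0.214, 0.001], [0.214, -0.977, -0.001], [0.001, 0.001, -1.0]]
```

View pics/c6.png

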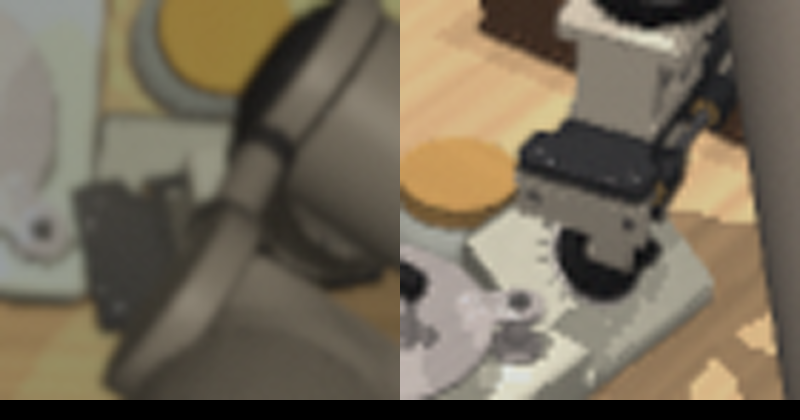

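The side view shows the fingers astride the dial bar (crop ~(610,250)). I'll close lightly.

```bash
python3 -m inch '{"travel":[[0,-1.5,0.5],[0,-1.5,0.5],[0,-1.5,0.5],[0,-1.5,0.5],[0,-1.5,0.5],[0,-1.5,0.5],[0,-1.5,0.5],[0,-1.5,0.5]],"turn":[0,0,0,0,0,0,0,0],"claw":[1,1,1,1,1,1,1,1]}' 12;python3 go.py
```

```text
time: 15.45
tool_pos: [0.5382, -0.258, 0.1392]
tool_rot: [3.141, -0.0, 0.216]
contact_force: [-0.6, -2.7, 0.0]
opening: 0.0155
grip_force: 11.8
t 15.45 pos [ 0.5382 -0.258   0.1392] rot [ 1.7996e+02 -1.0000e-02  1.2390e+01] F [-0.6 -2.7  0. ] open 0.0155 grip 11.8 q [-0.58  0.62  1.51 -0.    1.01  0.78]
```

```bash
python3 -m inch '{"travel":[[0,0,0],[0,0,0],[0,0,0],[0,0,0],[0,0,0],[0,0,0],[0,0,0],[0,0,0],[0,0,0]],"turn":[1,2,3,4,5,6,7,8,8],"claw":[1,1,1,1,1,1,1,1,1]}';python3 go.py .5385 -.2573 .1395 -67.3
```

```text
time: 16.35
tool_pos: [0.5378, -0.2562, 0.1397]
tool_rot: [-3.14, 0.002, -0.484]
contact_force: [-3.3, 4.3, 6.7]
opening: 0.0161
grip_force: 13.5
t 16.35 pos [ 0.5378 -0.2562  0.1397] rot [-1.7989e+02  1.1000e-01 -2.7730e+01] F [-3.3  4.3  6.7] open 0.0161 grip 13.5 q [-0.57  0.62  1.51  0.    1.01  1.48]
travel [1.1 0.7 0.2] turn 7.91 (tool down) dyaw -39.57
R [[0.885, -0.465, -0.001], [-0.465, -0.885, 0.003], [-0.002, -0.002, -1.0]]
```

```bash
python3 -m inch '{"travel":[[0,0,0],[0,0,0],[0,0,0],[0,0,0],[0,0,0],[0,0,0],[0,0,0],[0,0,0],[0,0,0]],"turn":[1,2,3,4,5,6,7,7.9,7.9],"claw":[1,1,1,1,1,1,1,1,1]}';python3 go.py .5385 -.2573 .1395 -67.3
```

```text
time: 17.25
tool_pos: [0.5395, -0.2547, 0.1407]
tool_rot: [-3.137, 0.002, -1.173]
contact_force: [3.5, 12.0, 11.0]
opening: 0.0188
grip_force: 14.8
t 17.25 pos [ 0.5395 -0.2547  0.1407] rot [-1.7975e+02  1.4000e-01 -6.7210e+01] F [ 3.5 12.  11. ] open 0.0188 grip 14.8 q [-0.57  0.62  1.51  0.01  1.01  2.17]
travel [2.  1.9 1.2] turn 0.02 (tool down) dyaw -0.09
R [[0.387, -0.922, 0.003], [-0.922, -0.387, 0.004], [-0.002, -0.004, -1.0]]
```

```bash
python3 -m inch '{"travel":[[0,0,0],[0,0,0],[0,0,-1],[0,0,-8],[0,0,-20],[0,0,-50],[0,0,-90],[-15,40,-110],[-30,80,-110],[-45,110,-110],[-58,138,-110],[-58,138,-110]],"turn":[0,0,0,0,0,0,0,0,0,0,0,0],"claw":[0.5,0.45,0.4,0.35,0.3,0.3,0.3,0.3,0.3,0.3,0.3,0.3]}'
cat > look.py <<'E'
from dial import *
import sys
a=shot('top');b=shot('side');k=sys.argv[1]
o=np.zeros((400,800,3),np.uint8)
o[:,:400]=cv2.resize(a['pixels'][165:215,360:410,::-1],(400,400),interpolation=2)
o[:,400:]=cv2.resize(b['pixels'][130:180,310:360,::-1],(400,400),interpolation=2)
cv2.imwrite(f'pics/look{k}.png',o)
E
python3 look.py 1; python3 go.py
```

```text
time: 18.45
tool_pos: [0.3855, -0.2577, 0.2501]
tool_rot: [3.14, 0.0, -1.174]
contact_force: [0.7, 0.2, 0.6]
opening: 0.0322
grip_force: 0.0
t 18.55 pos [ 0.3884 -0.2585  0.2502] rot [-1.7995e+02 -1.1000e-01 -6.7190e+01] F [-0.2  0.2  1.6] open 0.032 grip 0.0 q [-0.75  0.28  1.74 -0.    1.12  1.99]
```

View pics/look1.png

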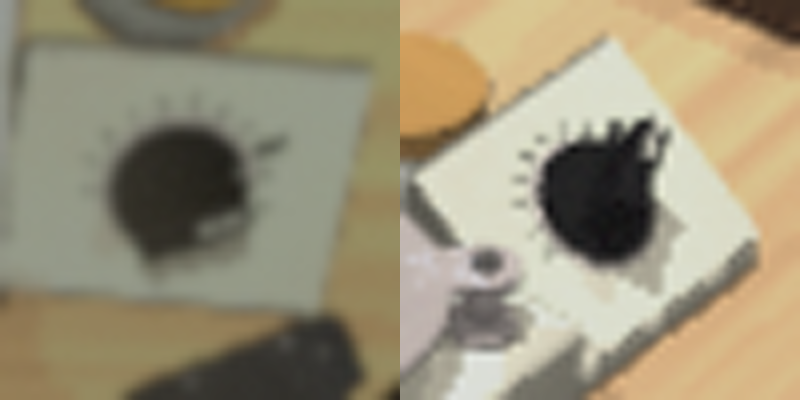

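The top crop shows the white pointer at (200–243, 235–212), pointing right towards the broad mark at (272,146). I'll measure the angle.

```bash
cat > ang.py <<'E'
from dial import *
a=robot.read_camera('top');b=robot.read_camera('side')
print(a['pixels'].mean(2).astype(int)[186:200,376:394]); print(b['pixels'].mean(2).astype(int)[142:154,334:346])
for n,c in(('top',a),('side',b)):
  for t in(50,55,60,65,70):
    k=np.radians(t); print(n,t,[np.round(proj(c,panel((r*np.cos(k),-r*np.sin(k),.043))),1).tolist() for r in(.022,0,-.022)])
E
python3 ang.py
```

```text
[[ 46  43  43  42  41  40  37  37  35  33  32  31  38  60  90 119 126 130]
 [ 45  45  43  42  41  39  39  37  36  34  33  31  36  52  77 111 127 135]
 [ 45  44  42  42  41  39  39  37  35  34  33  32  31  36  64 110 135 144]
 [ 45  44  44  42  41  40  38  37  35  34  33  34  33  36  67 114 136 143]
 [ 46  42  43  41  41  40  39  38  37  36  37  36  40  46  70 109 126 135]
 [ 46  44  42  42  42  39  41  39  41  42  48  53  65  75  81 102 125 137]
 [ 48  46  44  43  43  40  43  42  51  66  76  83  97  98  94 107 133 143]
 [ 56  47  45  46  45  44  44  44  65  93  98  93  94  92  97 121 140 146]
 [ 75  54  46  47  44  44  43  46  65  88  88  86  89  94 107 132 144 147]
 [ 99  67  51  44  45  47  49  54  65  78  83  94 101 107 116 136 145 147]
 [124  92  61  52  59  68  72  81  90  98 100 106 111 116 124 139 145 146]
 [137 110  83  78  88  96 100 103 109 114 116 118 121 130 136 143 146 146]
 [142 125 107 102 108 113 116 117 121 130 133 134 136 141 144 146 146 147]
 [145 137 124 116 120 129 133 135 136 141 143 144 145 145 145 146 146 147]]
[[215 215 215 215 214 215 215 213 203 188 184 180
[... 428 characters left out ...]
 37  37  35  91 187 214 214 213]
 [ 30  28  29  32  37  35  37 111 214 214 213 214]
 [ 26  30  28  34  35  33  44 120 214 214 214 214]]
top 50 [[390.4, 190.6], [383.9, 194.3], [377.5, 198.0]]
top 55 [[390.7, 191.0], [383.9, 194.3], [377.2, 197.6]]
top 60 [[391.0, 191.6], [383.9, 194.3], [377.0, 197.1]]
top 65 [[391.1, 192.1], [383.9, 194.3], [376.8, 196.5]]
top 70 [[391.3, 192.6], [383.9, 194.3], [376.7, 196.0]]
side 50 [[340.7, 143.8], [340.2, 149.6], [339.7, 155.4]]
side 55 [[341.2, 144.0], [340.2, 149.6], [339.2, 155.2]]
side 60 [[341.7, 144.2], [340.2, 149.6], [338.7, 155.0]]
side 65 [[342.2, 144.5], [340.2, 149.6], [338.2, 154.7]]
side 70 [[342.6, 144.9], [340.2, 149.6], [337.7, 154.3]]
```

```bash
python3 -c "
from cell import robot
print(robot.hand_in())"
```

```text
the job is handed in; nothing more can be done
None
```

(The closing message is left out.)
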